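# Click the blue filter-box cover home

## Robot

A 7-joint arm with a two-finger parallel gripper is mounted at the origin on the work surface. World frame = base frame: x ahead of the robot, y to its left, z up, the work surface at z = 0. Lengths are in m, angles in degrees, forces in N, time in s.
With the tool pointing down it reaches from about 0.425 to 0.875 m from the base axis. Payload 4.7 kg.
Tool frame: the origin (TCP) lies between the finger pads, 19 mm behind the fingertips; this is the grasp point; z points along the fingers, y is the line along which they close (so a half turn about z gives the same grasp; the last joint's range is limited). The gripper opens to 87 mm and grips with 3 to 60 N. Pads are 19 mm wide; open, the fingers measure 117 mm over their backs; the gripper's body (75 mm by 190 mm) begins 51 mm behind the grasp point.
Start: joints at [64.177, 18.392, -4.016, 83.108, 1.295, 78.541, -3.26], TCP at [0.291, -0.581, 0.241] pointing down, gripper open.
Joint ranges: [-163.93, 163.93], [-17.29, 119.83], [-79.2, 71.16], [3.27, 140.29], [-89.18, 269.18], [5.43, 117.66], [-154.24, 154.24]. Speed limits (degrees/s): [147.25, 147.25, 180, 180, 180, 180, 180].

## Interface

Orientations are given as [roll, pitch, yaw] about the fixed x, y, z axes, in that order (R = Rz(yaw) Ry(pitch) Rx(roll)).
In Python, from cell import env, vision, ticket gives the robot as it stands (env), with the cameras (vision) and the job (ticket).
- The arm moves only by the tool creep_tool, called after "Request:" as name(argument=value, ...) on one line, values as JSON. Schema: {"type":"object","properties":{"plan":{"type":"array","items":{"type":"array","items":{"type":"array","items":{"type":"number"},"minItems":5,"maxItems":5},"minItems":1,"maxItems":8},"minItems":1,"maxItems":1},"clamp_n":{"type":"number"},"only":{"type":"string"},"quiet":{"type":"boolean"},"lines":{"type":"string"}},"required":["plan"],"additionalProperties":false}. plan is a list that holds a single list of rows (three levels of brackets), with 1 to 8 rows, each of 5 numbers: dx, dy, dz in m, then a turn about the tool's z in degrees, then the finger opening in m; each row is the pose to reach, as a shift and turn from the pose commanded when the call began, along the tool's axes at that moment; what a row does not reach only later rows make up. A row lasts 1/12 s, in which the tool goes at most 0.0417 m and 7.16 degrees, less where a joint would pass 70% of its speed; a pose out of reach is approached as far as the arm can. The fingers move at their own pace and stop on an object; clamp_n is the grip in N (left out, the last holds). Time passes only in rows, so rows that do not move let the fingers close. The tool returns the time, the measured TCP pose, the force, the opening and the grip force at its end. only (a regular expression) keeps the lines of the reply that match it, lines (a string "A,B") keeps lines A to B, and quiet returns only ok. Input that does not fit is refused with a message, and nothing moves.
- env.get_obs(): the state, without advancing time (a new reading comes with each control period).
- vision.read_camera(name): name is "scene" or "side" or "wrist"; returns a dict with "color" (400x640x3 uint8, blue, green, red), "fx", "fy", "cx", "cy" (pixels), "world_from_camera" (4x4, takes a point from camera to world coordinates). Camera axes: x right, y down, z forward; pixel columns grow to the right and rows downward; lengths in m; the calibration is good to about 2 mm. The wrist camera is an equidistant fisheye: a pixel r from the principal point sees the ray r / f radians off the axis. A picture is of the moment at which its call begins. There is no depth.
- ticket.sign_off(): hands the job in; it is judged then, once.
The state is a dict: "time_s": time; "qpos": joint angles; "joint_velocities": joint speeds; "effort": joint torques, N m; "tool_pos": TCP position; "tool_rot": TCP orientation; "force": force on the tool from outside, world axes, zero at the start; "wrist_torque": the same for the moment, N m; "grip_width": finger opening in m; "grasp_force": force on a finger pad.
Only numpy, scipy, OpenCV 4.12 (cv2) and the standard library are available. Lean on these libraries where they do the work, as an engineer would, in place of code of your own. Each camera call takes 0.05 s, during which the arm holds its last target. There are 200 camera calls.

## Task

The filter in the white box with the blue cover has just been changed, and the blue cover lies loose in its opening, standing proud on its four clips. Press it down corner by corner, on the yellow discs only, never between them or on the clear window, until every clip has snapped and the cover sits flush on the box all round. Leave the grey-covered box alone.

Things in the scene. Friction and masses are not known exactly. Their poses are not given: they have to be found in the camera images.
- cover: Loose blue cover, plate 130 (x) by 100 (y) by 5 mm, 0.1 kg, window 48 by 28 mm in its middle. Origin: centre of its underside, z up. Yellow 18 mm discs at x = +-49, y = +-36 mm mark where to press (within 12 mm), each over a clip. Push with closed fingers; a corner snaps home 10 mm down. A clip takes 5 N, later corners up to 15 N. The diagonal corner may rise 10 mm; neighbours may follow down.
- box: White filter box under the blue cover, 130 (x) by 100 (y) by 70 mm high, open at the top, fixed on a grey riser 20 to 70 mm high. Origin: centre of the box's underside, z up, axes parallel to the cover's. Rim at its z = 70 mm. The cover starts level, underside 10 mm above the rim (top at z = 85 mm), guided by four legs inside the opening; home, its underside lies on the rim, its top at z = 75 mm.
- box2: A second white filter box of the same size, on its own riser 20 to 70 mm high, with a grey cover (white discs) that is already clipped home, its top 75 mm above the box's underside; fixed. Origin: centre of the box's underside. To be left alone.

How it is judged (in metres and radians):
At the end, for the whole second after the job is handed in: The blue cover rests clipped on its box: the middle of its underside less than 2.5 mm above the rim (10 mm at the start), the plate within 0.03 rad (1.7 degrees) of parallel to the rim and within 6 mm of centred on the box, at rest (z of cover in the frame of box between 0.066 and 0.0725 m and angle between the z axis of cover and the z axis of box, either way round below 0.03 rad and horizontal distance between cover and box below 0.006 m and linear speed of cover below 0.02 m/s); the robot touches nothing.
It fails at once if the robot presses (over 4 N) on the blue cover's middle or between its discs: with the TCP within 24 mm of its centre along its x or within 14 mm along its y (contact force between any of the fingers, the arm and cover above 4 N and (x of the grasp point in the frame of cover between -0.024 and 0.024 m or y of the grasp point in the frame of cover between -0.014 and 0.014 m)).
It fails at once if the robot presses on the grey-covered box (over 4 N) (contact force between any of the fingers, the arm and box2 above 4 N).
It also fails if it takes over 48 s, if anything falls off the work surface, if the arm or the gripper's body presses on something with over 40 N, if the wrist force passes 120 N, or if a joint passes its speed limit or range.

## Working session

There is one attempt and no reset: what is moved stays moved. The work goes in short steps, Python scripts to look and compute and a tool call to move; the robot and the scene stay as the last step left them, time stands still between calls to the robot, and variables do not carry over. Pictures are saved under pics/ and viewed, at most 10 in all, crops included, and the job is handed in when it is done.

```bash
mkdir -p pics; ls
```

Run:
```python
from cell import env, vision, ticket
import cv2,numpy as np
for n in("scene","side"):
    c=vision.read_camera(n); cv2.imwrite(f"pics/{n}0.png",c["color"]); print(n,c["fx"],c["fy"],c["cx"],c["cy"],np.round(c["world_from_camera"],4).tolist())
o=env.get_obs(); print({k:o[k] for k in("time_s","tool_pos","tool_rot","force","grip_width")})
```

```text
cell.py
pics
scene 480.817076419934 480.817076419934 321.1616163686136 200.09377104963832 [[0.4943, 0.6012, -0.6278, 1.262], [0.8693, -0.3442, 0.3548, -0.3833], [-0.0028, -0.7211, -0.6928, 0.9199], [0.0, 0.0, 0.0, 1.0]]
side 463.1398188277848 463.1398188277848 312.2644094450944 205.7072713676458 [[-0.8781, -0.3066, 0.3674, 0.1277], [-0.4785, 0.5693, -0.6685, 0.7217], [-0.0042, -0.7628, -0.6466, 0.8124], [0.0, 0.0, 0.0, 1.0]]
{'time_s': 0.1, 'tool_pos': array([ 0.29112999, -0.580636  ,  0.24025974]), 'tool_rot': array([-1.79900890e+02,  4.47651869e-03,  2.66344966e+01]), 'force': array([-0.3268947 ,  0.45630869,  0.19433169]), 'grip_width': 0.08700660920800823}
```

View pics/scene0.png

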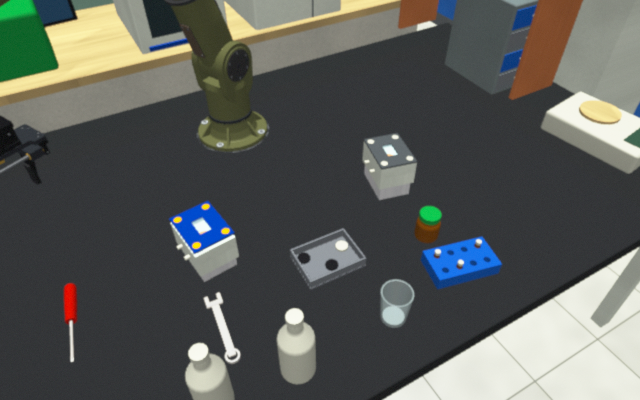

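View pics/side0.png

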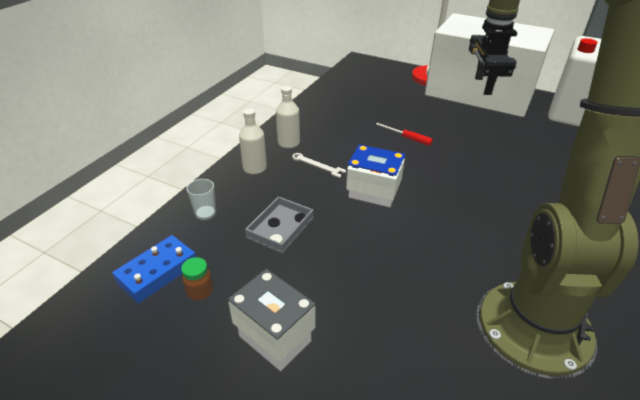

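The scene view shows the blue cover's discs near (178,220), (206,207), (225,231) and (197,245). In the side view they are near (363,149), (403,155), (398,170) and (355,166). Next I find their centroids and fit the pose.

Create h.py:
```python
from cell import env, vision, ticket
import cv2,numpy as np
from scipy.optimize import least_squares
from itertools import permutations
D=np.array([[49,36],[-49,36],[-49,-36],[49,-36]])/1000
ROI={"scene":(160,195,245,260),"side":(340,138,415,182)}
def discs(n):
    c=vision.read_camera(n);x0,y0,x1,y1=ROI[n]
    im=c["color"][y0:y1,x0:x1].astype(float)
    b,g,r=im[...,0],im[...,1],im[...,2]
    w=np.clip(np.minimum(r,g)-b-20,0,None)
    k,l,s,cc=cv2.connectedComponentsWithStats((w>15).astype(np.uint8))
    P=[]
    for i in range(1,k):
        if s[i,4]>=6:
            ys,xs=np.where(l==i);ww=w[ys,xs];P.append([x0+(xs*ww).sum()/ww.sum(),y0+(ys*ww).sum()/ww.sum(),s[i,4]])
    return c,np.array(P)
def proj(c,X):
    T=np.linalg.inv(c["world_from_camera"]);p=X@T[:3,:3].T+T[:3,3]
    return np.c_[c["fx"]*p[:,0]/p[:,2]+c["cx"],c["fy"]*p[:,1]/p[:,2]+c["cy"]]
```

Run:
```python
from h import *
obs=[discs(n) for n in ROI]
for c,P in obs: print(P.round(1).tolist())
def W(p): 
    a=p[3];R=np.array([[np.cos(a),-np.sin(a)],[np.sin(a),np.cos(a)]]);return np.c_[p[:2]+D@R.T,np.full(4,p[2])]
def match(c,P,X):
    q=proj(c,X);return min((P[list(s),:2]-q for s in permutations(range(len(P)),4)),key=lambda d:(d**2).sum())
f=lambda p:np.concatenate([match(c,P,W(p)).ravel() for c,P in obs])
best=min((least_squares(f,[.6,-.2,.12,a]) for a in np.radians(range(-90,90,30))),key=lambda r:r.cost)
print(best.x,np.degrees(best.x[3]),best.cost,best.fun.round(1)); print(W(best.x).round(4))
```

```text
[[205.2, 206.2, 29.0], [177.0, 219.4, 33.0], [225.1, 230.6, 35.0], [196.0, 245.0, 39.0]]
[[362.7, 147.5, 19.0], [397.9, 154.8, 21.0], [354.8, 161.8, 21.0], [391.4, 169.6, 20.0]]
[ 0.46698041 -0.25132469  0.1148327   0.12551417] 7.191432103582513 0.11526971917695158 [-0.1 -0.  -0.1 -0.1 -0.2 -0.1 -0.1 -0.1 -0.2  0.2 -0.1  0.1 -0.2  0.1
 -0.1  0. ]
[[ 0.5111 -0.2095  0.1148]
 [ 0.4139 -0.2217  0.1148]
 [ 0.4229 -0.2932  0.1148]
 [ 0.5201 -0.2809  0.1148]]
```

The fit is good: residuals are 0.2 px or less, top z is 0.115 (riser about 30 mm) and yaw is 7.2°. Now I work out the shift to the first disc.

Create go.py:
```python
import sys
from cell import env, vision, ticket
import numpy as np
from scipy.spatial.transform import Rotation as R
T=dict(A=(.5111,-.2095),B=(.4139,-.2217),C=(.4229,-.2932),D=(.5201,-.2809))
o=env.get_obs();r=R.from_euler('xyz',o["tool_rot"],degrees=True)
for k,t in T.items():
    d=r.inv().apply(np.r_[t,.160]-o["tool_pos"]);print(k,d.round(4),round(np.linalg.norm(d),3))
print(o["time_s"],o["force"].round(1))
```

```bash
python3 go.py
```

```text
A [ 0.363  -0.2332  0.0808] 0.439
B [ 0.2707 -0.2659  0.0809] 0.388
C [ 0.2467 -0.1979  0.0808] 0.326
D [ 0.3391 -0.1654  0.0807] 0.386
0.2 [ 0.5  0.5 -0. ]
```

Request:
creep_tool(plan=[[[0.031,-0.025,0.01,0,0],[0.062,-0.05,0.02,0,0],[0.093,-0.075,0.03,0,0],[0.124,-0.1,0.04,0,0],[0.155,-0.125,0.05,0,0],[0.186,-0.149,0.061,0,0],[0.217,-0.174,0.071,0,0],[0.2467,-0.1979,0.0808,0,0]]], clamp_n=20)

```text
time_s: 0.87
tool_pos: [0.4236, -0.2914, 0.16]
tool_rot: [180.0, 0.0, 26.6]
force: [0.8, 0.1, -0.1]
grip_width: 0.0411
grasp_force: 0.0
```

Request:
creep_tool(plan=[[[0,0,0,0,0],[0,0,0,0,0]]])

```text
time_s: 1.03
tool_pos: [0.424, -0.2908, 0.1599]
tool_rot: [-179.9, 0.0, 27.0]
force: [-0.7, -0.0, 0.1]
grip_width: 0.0285
grasp_force: 0.0
```

```bash
python3 go.py
```

```text
A [ 1.145e-01 -3.300e-02 -1.000e-04] 0.119
B [ 0.0223 -0.0662 -0.    ] 0.07
C [-0.002   0.0016 -0.0001] 0.003
D [ 0.0902  0.0347 -0.0002] 0.097
1.0333 [-0.7 -0.   0.1]
```

Request:
creep_tool(plan=[[[-0.001,0.001,0,0,0],[-0.002,0.002,0,0,0],[-0.002,0.002,0,0,0],[-0.002,0.002,0.01,0,0],[-0.002,0.002,0.018,0,0],[-0.002,0.002,0.022,0,0],[-0.002,0.002,0.025,0,0],[-0.002,0.002,0.028,0,0]]])

```text
time_s: 1.7
tool_pos: [0.4218, -0.2964, 0.132]
tool_rot: [-180.0, 0.1, 26.6]
force: [-1.5, -0.9, 5.8]
grip_width: 0.0003
grasp_force: 2.5
```

Request:
creep_tool(plan=[[[0,0,0.002,0,0],[0,0,0.004,0,0]]])

```text
time_s: 1.87
tool_pos: [0.4224, -0.2967, 0.1286]
tool_rot: [179.9, -0.0, 26.6]
force: [0.0, -0.1, 0.6]
grip_width: 0.0008
grasp_force: 0.0
```

Request:
creep_tool(plan=[[[0,0,0.002,0,0],[0,0,0.004,0,0],[0,0,0.004,0,0]]])

```text
time_s: 2.12
tool_pos: [0.4229, -0.2966, 0.1265]
tool_rot: [179.9, -0.0, 26.6]
force: [-4.0, 1.1, 11.5]
grip_width: 0.0005
grasp_force: 5.9
```

Request:
creep_tool(plan=[[[0,0,0.001,0,0],[0,0,0.002,0,0],[0,0,0.002,0,0]]])

```text
time_s: 2.37
tool_pos: [0.423, -0.2967, 0.1262]
tool_rot: [179.9, -0.0, 26.6]
force: [-7.2, 3.7, 21.9]
grip_width: 0.0006
grasp_force: 10.8
```

C feels home: it is stiff, at 22 N. I lift and look.

Request:
creep_tool(plan=[[[0,0,-0.012,0,0],[0,0,-0.025,0,0],[0,0,-0.038,0,0],[0,0,-0.038,0,0]]])

```text
time_s: 2.7
tool_pos: [0.424, -0.2969, 0.163]
tool_rot: [179.8, -0.1, 26.7]
force: [1.2, 0.0, 1.1]
grip_width: 0.0003
grasp_force: 0.0
```

```bash
python3 go.py
```

Run:
```python
from h import *
A=[]
for n,(x0,y0,x1,y1) in ROI.items():
    c,P=discs(n);print(P.round(1).tolist())
    A.append(cv2.resize(c["color"][y0-10:y1+30,x0-20:x1+20],(400,380),interpolation=cv2.INTER_CUBIC))
cv2.imwrite("pics/c1.png",np.hstack(A))
```

```text
A [ 0.117  -0.039   0.0031] 0.123
B [ 0.0247 -0.0717  0.0027] 0.076
C [ 0.0006 -0.0038  0.003 ] 0.005
D [0.093  0.0288 0.0033] 0.097
2.7 [1.2 0.  1.1]
[[163.0, 196.6, 12.0], [204.1, 206.9, 30.0], [176.9, 222.4, 33.0], [224.0, 231.2, 36.0], [201.8, 232.9, 16.0], [195.8, 248.2, 38.0]]
[[362.5, 149.7, 16.0], [397.6, 156.9, 17.0], [354.9, 161.1, 16.0], [391.4, 169.0, 16.0], [374.6, 171.0, 19.0]]
```

View pics/c1.png

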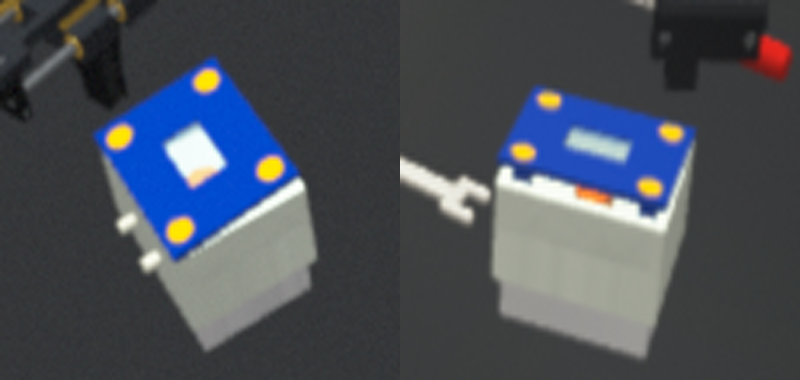

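Both crops show the C-D edge lowered and the A-B edge proud, with a gap and the legs visible below it in the side view. I measure each disc's height by triangulating the two views.

Create heights.py:
```python
from h import *
T=dict(A=(.5111,-.2095),B=(.4139,-.2217),C=(.4229,-.2932),D=(.5201,-.2809))
obs=[discs(n) for n in ROI]
for k,t in T.items():
    X0=np.array([[*t,.11]]);m=[]
    for c,P in obs:
        d=np.hypot(*(P[:,:2]-proj(c,X0)).T);m.append(P[d.argmin(),:2] if d.min()<5 else None)
    if any(x is None for x in m): print(k,"unseen");continue
    s=least_squares(lambda p:np.concatenate([proj(c,p[None])[0]-q for (c,_),q in zip(obs,m)]),X0[0])
    print(k,s.x.round(4),round(s.cost,2))
```

```bash
python3 heights.py
```

```text
A [ 0.5119 -0.2121  0.1148] 0.04
B [ 0.4147 -0.2245  0.1148] 0.05
C [ 0.4238 -0.2957  0.1066] 0.05
D [ 0.521  -0.2833  0.1065] 0.03
```

Request:
creep_tool(plan=[[[0.035,0.012,0,0,0],[0.07,0.024,0,0,0],[0.0928,0.0313,0,0,0],[0.0928,0.0313,0.01,0,0],[0.0928,0.0313,0.025,0,0],[0.0928,0.0313,0.033,0,0],[0.0928,0.0313,0.035,0,0],[0.0928,0.0313,0.037,0,0]]])

```text
time_s: 3.57
tool_pos: [0.5189, -0.2809, 0.1249]
tool_rot: [-179.8, -0.0, 26.6]
force: [-7.4, 8.4, 22.8]
grip_width: 0.0006
grasp_force: 11.6
```

Request:
creep_tool(plan=[[[0,0,0.002,0,0],[0,0,0.003,0,0],[0,0,0.003,0,0]]])

```text
time_s: 3.82
tool_pos: [0.5189, -0.2806, 0.1248]
tool_rot: [-179.9, -0.0, 26.7]
force: [-9.1, 7.7, 27.7]
grip_width: 0.0007
grasp_force: 14.1
```

Request:
creep_tool(plan=[[[0,0,-0.015,0,0],[0,0,-0.04,0,0],[0.012,-0.032,-0.04,0,0],[0.0244,-0.0643,-0.04,0,0],[0.0244,-0.0643,-0.04,0,0]]])

```text
time_s: 4.23
tool_pos: [0.5118, -0.2065, 0.16]
tool_rot: [-179.7, -0.0, 27.1]
force: [1.0, 0.8, -0.7]
grip_width: 0.0004
grasp_force: 0.0
```

```bash
python3 heights.py
```

```text
A [ 0.512  -0.21    0.1052] 0.02
B [ 0.4157 -0.2192  0.1051] 0.55
C [ 0.4238 -0.2939  0.1053] 0.03
D [ 0.5203 -0.2816  0.1048] 0.0
```

Request:
creep_tool(plan=[[[0,0,0.015,0,0],[0,0,0.025,0,0],[0,0,0.028,0,0],[0,0,0.031,0,0],[0,0,0.033,0,0],[0,0,0.035,0,0],[0,0,0.037,0,0],[0,0,0.038,0,0]]])

```text
time_s: 5.0
tool_pos: [0.5125, -0.2146, 0.1248]
tool_rot: [179.9, 0.0, 26.6]
force: [-7.2, 2.4, 17.9]
grip_width: 0.0004
grasp_force: 8.9
```

Request:
creep_tool(plan=[[[0,0,0.002,0,0],[0,0,0.003,0,0],[0,0,0.003,0,0]]])

```text
time_s: 5.25
tool_pos: [0.5125, -0.2146, 0.1247]
tool_rot: [179.9, 0.0, 26.6]
force: [-12.0, 4.2, 27.9]
grip_width: 0.0003
grasp_force: 13.9
```

Request:
creep_tool(plan=[[[0,0,-0.015,0,0],[0,0,-0.04,0,0],[-0.03,-0.012,-0.04,0,0],[-0.06,-0.025,-0.04,0,0],[-0.0905,-0.0371,-0.04,0,0],[-0.0905,-0.0371,-0.04,0,0],[-0.0905,-0.0371,-0.025,0,0],[-0.0905,-0.0371,-0.012,0,0]]])

```text
time_s: 5.92
tool_pos: [0.4154, -0.2225, 0.1324]
tool_rot: [179.8, -0.1, 26.6]
force: [-0.3, 0.2, -0.7]
grip_width: 0.0005
grasp_force: 0.0
```

Request:
creep_tool(plan=[[[0,0,0.002,0,0],[0,0,0.004,0,0],[0,0,0.006,0,0],[0,0,0.008,0,0],[0,0,0.01,0,0],[0,0,0.011,0,0],[0,0,0.012,0,0],[0,0,0.012,0,0]]])

```text
time_s: 6.58
tool_pos: [0.4156, -0.2218, 0.1246]
tool_rot: [179.9, 0.0, 26.6]
force: [-12.1, 5.8, 31.6]
grip_width: 0.0005
grasp_force: 15.8
```

Each corner has now taken about 28 N or more. I lift, back away and inspect.

Request:
creep_tool(plan=[[[0,0,-0.02,0,0],[0,0,-0.05,0,0],[0,0,-0.08,0,0],[-0.035,0,-0.1,0,0],[-0.07,0,-0.1,0,0],[-0.11,0.03,-0.1,0,0],[-0.14,0.06,-0.1,0,0],[-0.14,0.06,-0.1,0,0]]])

```text
time_s: 7.25
tool_pos: [0.3128, -0.3444, 0.2206]
tool_rot: [179.7, 0.1, 26.2]
force: [-0.4, -0.1, 0.0]
grip_width: 0.0004
grasp_force: 0.0
```

Request:
creep_tool(plan=[[[0,0,0,0,0],[0,0,0,0,0]]])

```text
time_s: 7.42
tool_pos: [0.3168, -0.338, 0.2197]
tool_rot: [-180.0, -0.0, 26.6]
force: [0.1, 0.6, 0.2]
grip_width: 0.0001
grasp_force: 0.0
```

```bash
python3 heights.py
```

Run:
```python
from h import *
A=[]
for n,(x0,y0,x1,y1) in ROI.items():
    c,P=discs(n)
    A.append(cv2.resize(c["color"][y0-10:y1+30,x0-20:x1+20],(400,380),interpolation=cv2.INTER_CUBIC))
cv2.imwrite("pics/c2.png",np.hstack(A))
```

```text
A [ 0.512  -0.21    0.1052] 0.02
B [ 0.4148 -0.2222  0.1051] 0.02
C [ 0.4238 -0.2938  0.1053] 0.03
D [ 0.5209 -0.2815  0.1052] 0.02
```

View pics/c2.png

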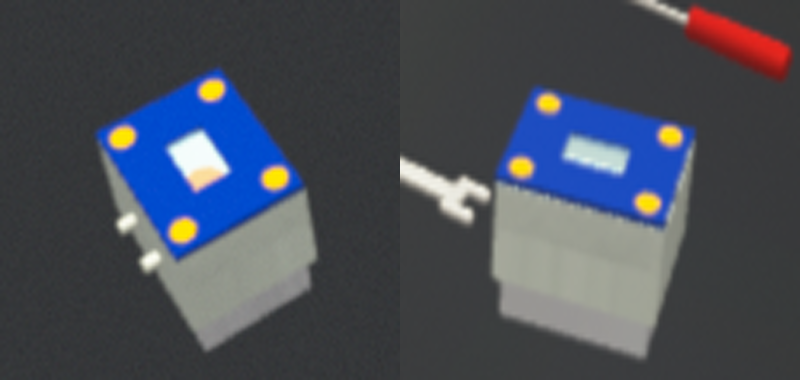

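Both crops show the cover flush on the rim all round. All four discs are at z = 0.105, 10 mm down and level, and the arm is clear.

```bash
python3 -c "
from cell import env, vision, ticket
print(ticket.sign_off())"
```

```text
the job is handed in; nothing more can be done
None
```

The blue cover is pressed home: all four discs measure 10 mm lower and level, and the cover looks flush all round; I never moved to the grey-covered box, and the job was handed in at about 8 s with no verdict shown.

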